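# Set the shaft collar at the arrow mark

### The job

On the fan-shaft cradle on the counter, grip the clamp collar that is on the shaft and slide it along to the mark with the arrow-shaped plate, not the one with the round plate. Stop with the collar centred over that mark while you still hold it, then let go so that it stays there; do not disturb the spare collar lying on the counter.

Things in the scene. Friction and masses are not known exactly. Their poses are not given: they have to be found in the camera images.
- collar: Aluminium clamp collar on the shaft: round body 44 mm in diameter, 26 mm along the shaft, and on top an upright lug to grip, 22 mm wide across the shaft, 26 mm along it, reaching from the body up to 66 mm above the shaft's axis. Origin: on the axis, mid-length, 90 mm above the counter. y along the shaft, z up. It only slides along y, with about 2.5 N of friction, and stays where left.
- arrow_mark: The wanted mark, fixed: a 6 mm wide black band round the shaft and, beside it on the base plate, a steel plate 34 mm wide, 6 mm high, pointed towards the shaft, 30 to 75 mm from its centre line on the side away from the robot. Origin: on the base plate, straight below the middle of the band. y along the shaft. The like mark on the shaft's other half has a round plate, 38 mm across: not wanted.
- stand: Fixed cradle that carries the shaft: blue base plate 150 mm wide, 500 mm long, 16 mm high; level steel shaft 16 mm thick, axis 90 mm above the counter. Origin: on the counter below the shaft's middle; y along the shaft, z up. Bearing blocks 110 mm high at y = -190 and +190 mm; fan motor, top at 132 mm, beyond the +y one. Marks lie 75 to 125 mm either side of the middle, either way round.
- spare: Spare clamp collar of the same shape, loose, lying flat on the counter between robot and cradle: 26 mm high, 44 mm in diameter, its lug reaching 66 mm to one side. To be left alone. Origin: on the counter under the centre of its round body; z up.

How it is judged:
By the outcome, as a careful person would: the job done as asked, in the order asked, and still so for the second after the job is handed in, with the robot touching nothing.
It also fails if it takes over 32 s, if anything falls off the work surface, if the arm or the gripper's body presses on something with over 40 N, if the wrist force passes 120 N, or if a joint passes its speed limit or range.

### The arm

A 6-joint arm with a two-finger parallel gripper is mounted at the origin on the work surface. World frame = base frame: x ahead of the robot, y to its left, z up, the work surface at z = 0. Lengths are in m, angles in degrees, forces in N, time in s.
With the tool pointing down it reaches from about 0.35 to 0.875 m from the base axis. Payload 4.2 kg.
Tool frame: the origin (TCP) lies between the finger pads; the fingertips stand 17 mm ahead of it and the grasp point (between the pads) lies 2 mm behind it; z points along the fingers, y is the direction in which the jaws open and shut (so a half turn about z gives the same grasp; the last joint's range is limited). The gripper opens to 87 mm and grips with 3 to 60 N. Pads are 19 mm wide; open, the fingers measure 117 mm over their backs; the gripper's body (75 mm by 190 mm) begins 51 mm behind the grasp point.
Start: joints at [-61.158, 22.042, 0.453, 0, -68.411, -14.817], TCP at [0.151, -0.606, 0.24] pointing down, gripper open.
Joint ranges: [-179.83, 179.83], [-69.29, 118.12], [-61.27, 80.66], [-181.25, 117.63], [-171.15, -9.14], [-177.46, 177.46]. Speed limits (degrees/s): [159.86, 159.86, 180, 180, 180, 180].

### API

Orientations are given as a 3x3 rotation matrix whose columns are the frame's x, y, z axes.
In Python, from station import r gives the robot as it stands.
- The arm moves only by the shell command python3 -m creep 'ROWS'. ROWS is JSON, a list of rows, each a list of 7 numbers: the opening, from 0 (shut) to 1 (fully open), then the shift along the tool's x, y, z scaled (see below), then the turn, a rotation vector about the tool's x, y, z scaled (see below). A call has 1 to 5 rows; each row is the pose to reach, as a shift and turn from the pose measured when the call began, along the tool's axes at that moment, turning the shorter way round; what a row does not reach only later rows make up. The controller multiplies each number of a shift by 300 mm and each number of a turn by 180 degrees. A row lasts 1/12 s, in which the tool goes at most 41.7 mm and 7.16 degrees, less where a joint would pass 70% of its speed; a pose out of reach is approached as far as the arm can. A call with a number of a shift or a turn outside -1 to 1 is refused whole. A call with a gripper value outside its range is refused whole. The fingers move at their own pace and stop on an object; the grip force is fixed at half the most. Time passes only in rows, so rows that repeat a pose let the fingers close. It gives the time, the measured TCP pose, the force and the opening at its end, in the units of the state.
- r.sense(): the state, without advancing time (a new reading comes with each control period).
- r.capture(name): name is "scene" or "top"; returns the picture (400x640x3 uint8, blue, green, red); there is no depth.
- r.camera_model(name): a dict with "mtx" (3x3 intrinsics, pixels), "R" (3x3) and "t" (3): a world point X has camera coordinates R X + t. Camera axes: x right, y down, z forward; pixel columns grow to the right and rows downward; lengths in m; the calibration is good to about 2 mm. A picture is of the moment at which its call begins. camera_model takes no time and is no camera call.
- r.finish_job(): hands the job in, once; it reports no verdict.
Trained networks look in the newest picture that a camera, given by its name, has taken for a name from the list of things; names that differ only in an ending like _2 or _b are one class to them, and where a whole thing is asked for, a point or a joint stands for the part that bears it (a point fixed in the world has none). Each returns a list of dicts, best first, with "score" (0 to 1); they miss things now and then, are a little off and sometimes report something else, mostly with a low value. They report only what shows in the picture. A call takes as long as a camera call.
- r.recognise(camera, target): "rect" ([left, top, right, bottom] as shares, 0 to 1, of the picture: columns of its width, rows of its height, round what is visible of it).
- r.outline_of(camera, target): "pixels" (400x640 bool, what is visible of it) and "rect" ([left, top, right, bottom] as shares, 0 to 1, of the picture: columns of its width, rows of its height, round what is visible of it).
The state is a dict: "time_s": time; "joints": joint angles; "joint_velocities": joint speeds; "effort": joint torques, N m; "tcp_pos": TCP position; "ee_rot": TCP orientation; "wrist_force": force on the tool from outside, world axes, zero at the start; "moment": the same for the moment, N m; "gripper_width": opening from 0.0 (shut) to 1.0 (fully open).
Only numpy, scipy, OpenCV 4.12 (cv2) and the standard library are available. Lean on these libraries where they do the work, as an engineer would, in place of code of your own. Each camera call takes 0.05 s, during which the arm holds its last target.

## Working session

There is one attempt and no reset: what is moved stays moved. The work goes in short steps, Python scripts to look and compute and a shell command to move; the robot and the scene stay as the last step left them, time stands still between calls to the robot, and variables do not carry over. Pictures are saved under pics/ and viewed, and the job is handed in when it is done.

```bash
ls; mkdir -p pics; python3 - <<'E'
from station import r
import cv2
s=r.sense();print(s)
for n in("scene","top"):
    cv2.imwrite(f"pics/{n}0.png",r.capture(n))
    m=r.camera_model(n);print(n,m)
    for t in("collar","arrow_mark","stand","spare"):
        print(n,t,[(round(d["score"],2),[round(a*b,1) for a,b in zip(d["rect"],(640,400,640,400))]) for d in r.recognise(n,t)])
E
```

```text
pics
{'time_s': 0.0, 'joints': array([-6.11563791e+01,  2.20893807e+01,  3.81100332e-01, -3.02752373e-02,
       -6.84114695e+01, -1.48176706e+01]), 'joint_velocities': array([ 0.0974064 ,  0.0824398 , -0.00026526, -0.00282825, -0.09813626,
        0.00630797]), 'effort': array([ 1.33587979e-03, -3.90665603e+01,  1.87409985e+01,  4.21978354e+00,
        1.11478884e-02, -1.79021176e-04]), 'tcp_pos': array([ 0.15137786, -0.60581072,  0.2384798 ]), 'ee_rot': array([[-9.70233264e-01, -2.42171589e-01, -5.77869290e-04],
       [-2.42172271e-01,  9.70231063e-01,  2.06772603e-03],
       [ 5.99222374e-05,  2.14612049e-03, -9.99997695e-01]]), 'wrist_force': array([ 0.03693405, -0.32227079, -0.08170463]), 'moment': array([-0.02127032, -0.02292778,  0.03087423]), 'gripper_width': 1.002008842949826}
scene {'mtx': array([[474.16621866,   0.        , 318.76843485],
       [  0.        , 474.16621866, 208.50733042],
       [  0.        ,   0.        ,   1.        ]]), 'R': array([[-0.51380005,  0.85789265,  0.00545   ],
       [ 0.69122628,  0.41772802, -0.589669  ],
       [-0.50814932, -0.2992047
[... 222 characters left out ...]
 stand [(0.97, [97.6, 134.6, 422.8, 397.9])]
scene spare [(0.59, [245.5, 133.6, 296.9, 170.1])]
top {'mtx': array([[473.21385898,   0.        , 312.19429672],
       [  0.        , 473.21385898, 190.42014594],
       [  0.        ,   0.        ,   1.        ]]), 'R': array([[ 0.02010164, -0.9993599 , -0.02959243],
       [-0.99737077, -0.01798289, -0.07020088],
       [ 0.06962379,  0.03092578, -0.99709384]]), 't': array([0.03068777, 0.48040951, 0.71830978])}
top collar [(0.64, [445.8, 91.2, 467.3, 136.4]), (0.63, [379.8, 103.9, 408.4, 140.6])]
top arrow_mark [(0.78, [445.3, 88.9, 468.4, 137.5])]
top stand [(0.89, [182.8, 59.6, 552.9, 186.7])]
top spare [(0.64, [396.3, 224.0, 436.6, 279.5])]
```

View pics/scene0.png

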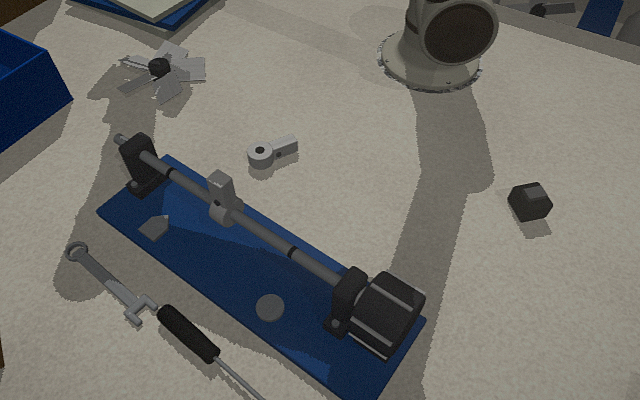

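View pics/top0.png

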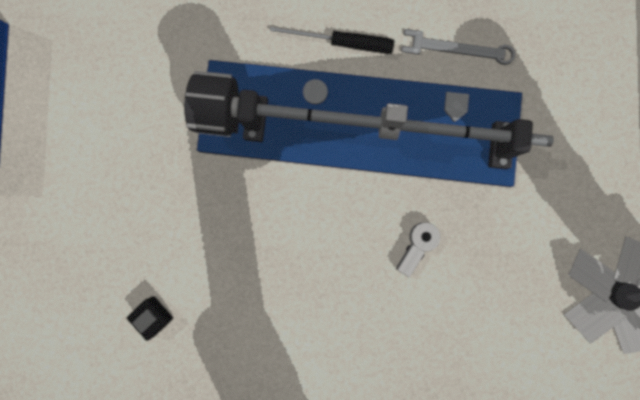

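The scene view shows the arrow plate at about (155,227) and its band at (170,173). The round plate is at (270,307) and its band at (290,252). The collar lug is at (220,187) and the spare at (272,150). In the top view the arrow band is at about (467,131), the round band at (309,115) and the collar lug top at (396,112). I'll zoom in for precise positions.

```bash
cat > h.py <<'E'
import numpy as np
from station import r
def bp(n,uv,z):
    m=r.camera_model(n);R=np.array(m["R"]);c=-R.T@m["t"]
    d=R.T@np.linalg.inv(m["mtx"])@[uv[0],uv[1],1]
    return c+d*(z-c[2])/d[2]
def pj(n,X):
    m=r.camera_model(n);p=m["mtx"]@(m["R"]@np.asarray(X)+m["t"]);return p[:2]/p[2]
E
python3 - <<'E'
import cv2,numpy as np
a=cv2.imread("pics/top0.png");b=cv2.imread("pics/scene0.png")
def z(im,x,y,w,h,k):return cv2.resize(im[y:y+h,x:x+w],None,fx=k,fy=k,interpolation=cv2.INTER_CUBIC)
cv2.imwrite("pics/ztop.png",z(a,370,80,130,70,6))
cv2.imwrite("pics/zsc.png",z(b,135,145,120,100,6))
from h import *
for n,u in(("top",(467,131)),("top",(309,115)),("scene",(170,173)),("scene",(291,252))):print(n,u,bp(n,u,.09).round(4))
print(bp("top",(396.5,112),.156),bp("top",(425,237),.026),bp("top",(410,268),.026),bp("top",(457,106),.022))
for n in("scene","top"):
  for t in("collar",):
    for o in r.outline_of(n,t)[:1]:
      cs=np.argwhere(o["pixels"]);print(n,o["score"],cs.mean(0)[::-1],cs.min(0)[::-1],cs.max(0)[::-1])
E
```

```text
top (467, 131) [ 0.5619 -0.1774  0.09  ]
top (309, 115) [0.5817 0.0443 0.09  ]
scene (170, 173) [ 0.5625 -0.178   0.09  ]
scene (291, 252) [0.5834 0.0418 0.09  ]
[ 0.57171075 -0.06944898  0.156     ] [ 0.41148494 -0.13279781  0.026     ] [ 0.36441813 -0.11046978  0.026     ] [ 0.61461748 -0.18218917  0.022     ]
scene 0.69 [222.24848024 198.11702128] [206 169] [243 227]
top 0.75 [392.39056356 120.83748362] [379 104] [407 139]
```

```bash
sleep 1
```

```text
(no output)
```

View pics/ztop.png

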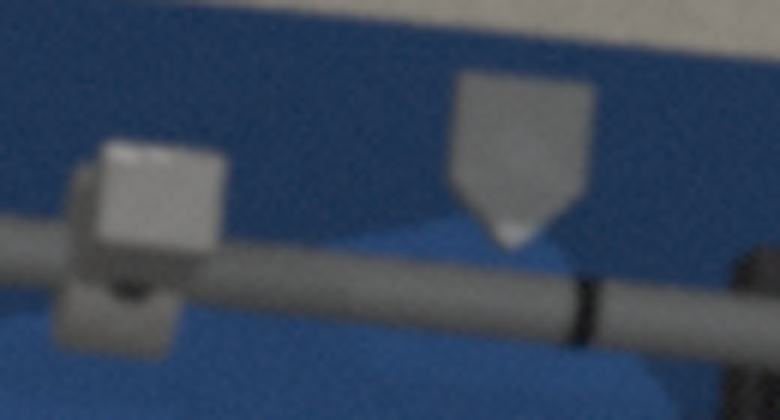

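View pics/zsc.png

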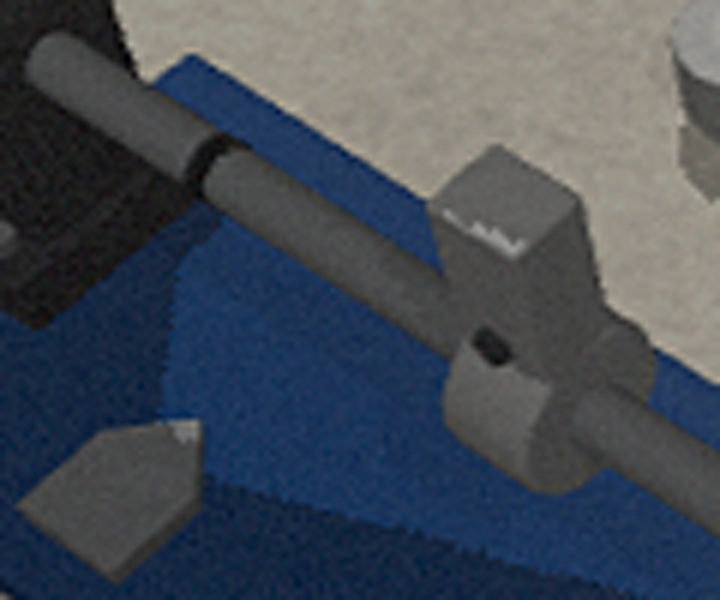

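```bash
python3 - <<'E'
from h import *
bt=bp("top",(466.9,131.4),.09);bs=bp("scene",(169.6,172.1),.09)
rt=bp("top",(309.3,115.2),.09);rs=bp("scene",(291,252),.09)
lt=bp("top",(396.4,112.7),.156);ls=bp("scene",(218.9,178.4),.156)
b=(bt+bs)/2;rd=(rt+rs)/2;l=(lt+ls)/2
print(bt,bs,rt,rs,lt,ls)
u=(rd-b)[:2];u/=np.linalg.norm(u);n=np.array([u[1],-u[0]])
print("u",u,"yaw",np.degrees(np.arctan2(-u[0],u[1])), "edge yaw")
print("lug along from band",(l-b)[:2]@u,"perp",(l-b)[:2]@n, "tops", (lt-bt)[:2]@u,(ls-bs)[:2]@u)
R=r.sense()["ee_rot"];p=r.sense()["tcp_pos"]
# base plate corners for yaw (top): 
for uv in((210,62),(522,95),(515,186),(198,153)):print(bp("top",uv,.016).round(4))
c=[bp("top",uv,.016)[:2] for uv in((210,62),(522,95),(515,186),(198,153))]
d=(c[0]-c[1]+c[3]-c[2]);print(np.degrees(np.arctan2(-d[0],d[1])))
print("time",r.sense()["time_s"])
E
```

```text
[ 0.56134274 -0.17728589  0.09      ] [ 0.56154466 -0.17961921  0.09      ] [0.58139672 0.04383991 0.09      ] [0.58335822 0.04182458 0.09      ] [ 0.57080835 -0.06932964  0.156     ] [ 0.57226188 -0.06856047  0.156     ]
u [0.09418053 0.99555514] yaw -5.404155886914421 edge yaw
lug along from band 0.10997115864481086 perp -0.00026691890689475986 tops 0.10836787171027366 0.11157444557934805
[0.6826 0.2074 0.016 ]
[ 0.6348 -0.2843  0.016 ]
[ 0.4923 -0.2722  0.016 ]
[0.5357 0.2213 0.016 ]
-5.290984332595844
time 0.6
```

The band and lug positions agree between the two cameras to about 2–3 mm. The collar has to slide about 110 mm towards -y, and the shaft is yawed about -5.35°. I'll grip the lug with the jaws opening along the shaft, so that gripping centres it.

```bash
cat >> h.py <<'E'
from scipy.spatial.transform import Rotation as Ro
U=np.array([.0937,.9956,0]);U/=np.linalg.norm(U)
GR=np.column_stack([np.cross(U,[0,0,-1]),U,[0,0,-1]])
def rel(X):
    s=r.sense();R=np.array(s["ee_rot"]);R=Ro.from_matrix(R).as_matrix()
    d=R.T@(np.array(X)-s["tcp_pos"]);v=Ro.from_matrix(R.T@GR).as_rotvec(degrees=True)
    print("t",round(s["time_s"],2),"pos",s["tcp_pos"].round(4),"F",s["wrist_force"].round(1),"w",round(s["gripper_width"],3))
    print("shift mm",(d*1000).round(1),"rows",(d/.3).round(4),"turn",(v/180).round(4))
E
python3 -c "
from h import *
rel([.5716,-.0689,.24])"
```

```text
t 0.6 pos [ 0.1515 -0.6063  0.2396] F [-0.2 -0.3  0. ] w 1.0
shift mm [-5.378e+02  4.196e+02 -4.000e-01] rows [-1.7928e+00  1.3987e+00 -1.5000e-03] turn [-0.      0.      0.1078]
```

```bash
python3 -m creep '[[1,-0.105,0.082,0,0,0,0.035],[1,-0.21,0.164,0,0,0,0.07],[1,-0.32,0.246,0,0,0,0.1],[1,-0.42,0.328,0,0,0,0.108],[1,-0.53,0.41,0,0,0,0.108]]'; python3 -c "
from h import *
rel([.5716,-.0689,.24])"
```

```text
time_s: 1.02
tcp_pos: [0.2765, -0.447, 0.2397]
ee_rot: [[-0.995, 0.096, 0.0], [0.096, 0.995, -0.0], [-0.0, -0.0, -1.0]]
wrist_force: [1.1, -0.4, -0.0]
gripper_width: 1.0
t 1.02 pos [ 0.2765 -0.447   0.2397] F [ 1.1 -0.4 -0. ] w 1.0
shift mm [-2.574e+02  4.047e+02 -3.000e-01] rows [-8.5810e-01  1.3491e+00 -1.0000e-03] turn [-0.0001  0.0001 -0.0008]
```

```bash
python3 -m creep '[[1,-0.074,0.116,0,0,0,0],[1,-0.148,0.232,0,0,0,0],[1,-0.222,0.348,0,0,0,0],[1,-0.296,0.464,0,0,0,0],[1,-0.37,0.58,0,0,0,0]]'; python3 -c "
from h import *
rel([.5716,-.0689,.24])"
```

```text
time_s: 1.43
tcp_pos: [0.4046, -0.2827, 0.2402]
ee_rot: [[-0.995, 0.096, 0.001], [0.096, 0.995, -0.001], [-0.001, -0.001, -1.0]]
wrist_force: [0.9, -0.9, -0.8]
gripper_width: 1.0
t 1.43 pos [ 0.4046 -0.2827  0.2402] F [ 0.9 -0.9 -0.8] w 1.0
shift mm [-145.7  228.8    0.3] rows [-0.4858  0.7627  0.001 ] turn [-0.0002  0.0004 -0.0007]
```

```bash
python3 -m creep '[[1,-0.074,0.116,0,0,0,0],[1,-0.148,0.232,0,0,0,0],[1,-0.222,0.348,0,0,0,0],[1,-0.296,0.464,0,0,0,0],[1,-0.37,0.58,0,0,0,0]]'; python3 -c "
from h import *
rel([.5716,-.0689,.24])"
```

```text
time_s: 1.85
tcp_pos: [0.5327, -0.1182, 0.2407]
ee_rot: [[-0.995, 0.096, 0.002], [0.096, 0.995, -0.001], [-0.002, -0.0, -1.0]]
wrist_force: [0.9, -0.3, -0.1]
gripper_width: 1.0
t 1.85 pos [ 0.5327 -0.1182  0.2407] F [ 0.9 -0.3 -0.1] w 1.0
shift mm [-34.   52.8   0.8] rows [-0.1134  0.176   0.0026] turn [-0.0002  0.0007 -0.0006]
```

```bash
python3 -m creep '[[1,-0.07,0.105,0.001,0,0,0],[1,-0.113,0.176,0.003,0,0,0],[1,-0.113,0.176,0.003,0,0,0],[1,-0.113,0.176,0.003,0,0,0]]'; python3 - <<'E'
from h import *
import cv2
a=r.capture("top");b=r.capture("scene")
cv2.imwrite("pics/t1.png",cv2.resize(a[60:200,300:540],None,fx=3,fy=3))
cv2.imwrite("pics/s1.png",cv2.resize(b[100:300,100:360],None,fx=3,fy=3))
rel([.5716,-.0689,.142])
E
```

```text
time_s: 2.18
tcp_pos: [0.5719, -0.0677, 0.2394]
ee_rot: [[-0.996, 0.093, 0.001], [0.093, 0.996, -0.001], [-0.001, -0.001, -1.0]]
wrist_force: [0.1, 0.8, -0.2]
gripper_width: 0.998
t 2.28 pos [ 0.571  -0.0693  0.2398] F [0.3 1.4 1.1] w 1.0
shift mm [-0.4  0.5 97.8] rows [-0.0015  0.0016  0.3261] turn [-0.0002  0.0005 -0.0006]
```

View pics/s1.png

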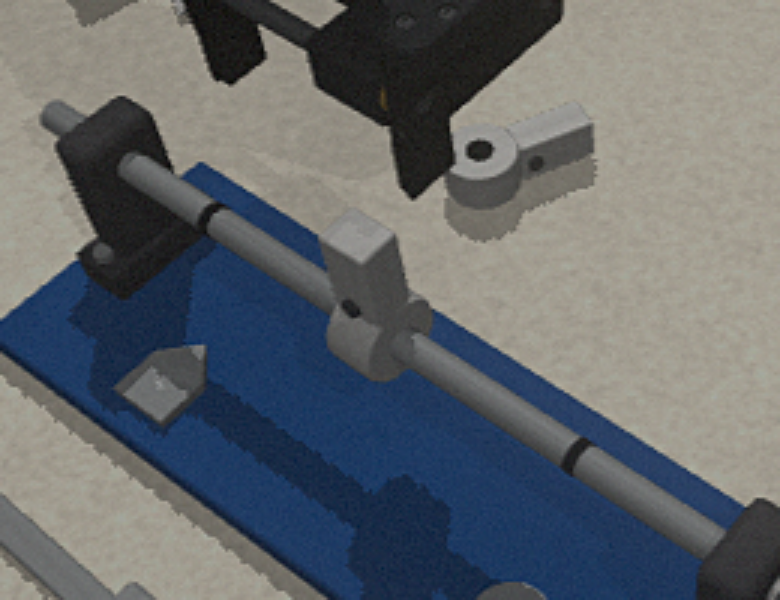

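View pics/t1.png

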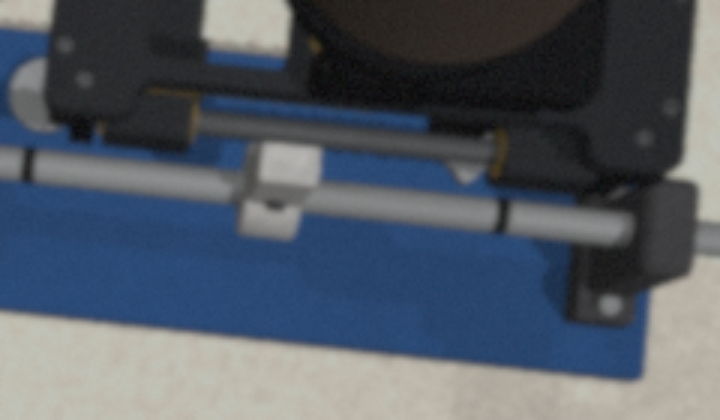

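```bash
python3 -c "
from h import *
p=r.sense()['tcp_pos'];print(pj('top',p+[0,0,-.01]),pj('scene',p+[0,0,-.017]),pj('scene',p+[0,0,-.017]+.05*U),pj('scene',p+[0,0,-.017]-.05*U))"
```

```text
[406.13635887  97.05484221] [209.38793333 139.47002919] [242.6161234  159.15938285] [178.23671532 121.01138466]
```

```bash
python3 -m creep '[[1,0,0.001,0.1,0,0,0],[1,0,0.001,0.19,0,0,0],[1,0,0.001,0.19,0,0,0]]'; python3 - <<'E'
from h import *
import cv2
a=r.capture("top");b=r.capture("scene")
A=cv2.resize(a[60:200,320:500],None,fx=4,fy=4)
B=cv2.resize(b[100:250,120:320],None,fx=4,fy=4)
cv2.imwrite("pics/t2.png",A);cv2.imwrite("pics/s2.png",B)
rel([.5716,-.0689,.142])
p=r.sense()['tcp_pos']
for k in(-.0435,0,.0435):
  q=p+[0,0,-.017]+k*U; print(k,(pj('scene',q)-[120,100])*4,(pj('top',q)-[320,60])*4)
E
```

```text
time_s: 2.53
tcp_pos: [0.5667, -0.0702, 0.1779]
ee_rot: [[-0.995, 0.099, -0.009], [0.099, 0.995, -0.0], [0.009, -0.001, -1.0]]
wrist_force: [-1.8, -0.4, 0.2]
gripper_width: 1.001
t 2.63 pos [ 0.5704 -0.0703  0.183 ] F [ 0.9 -0.4  0.3] w 1.001
shift mm [-1.   1.5 41. ] rows [-0.0034  0.0052  0.1367] turn [-0.0006  0.0001 -0.001 ]
-0.0435 [288.31281604 223.82671936] [453.21545453 219.21541677]
0 [389.49599107 286.54560892] [313.36819705 204.51486408]
0.0435 [496.0442669  352.59008264] [174.28786526 189.89492957]
```

View pics/s2.png

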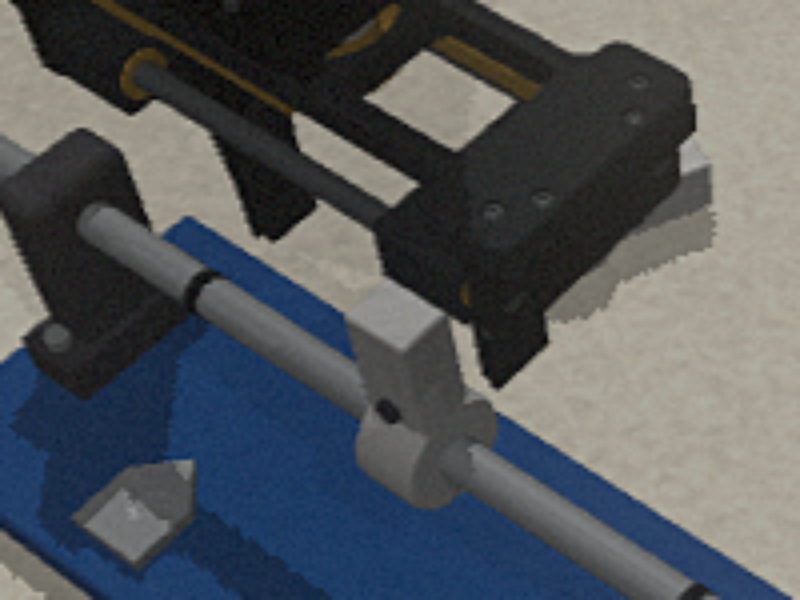

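View pics/t2.png

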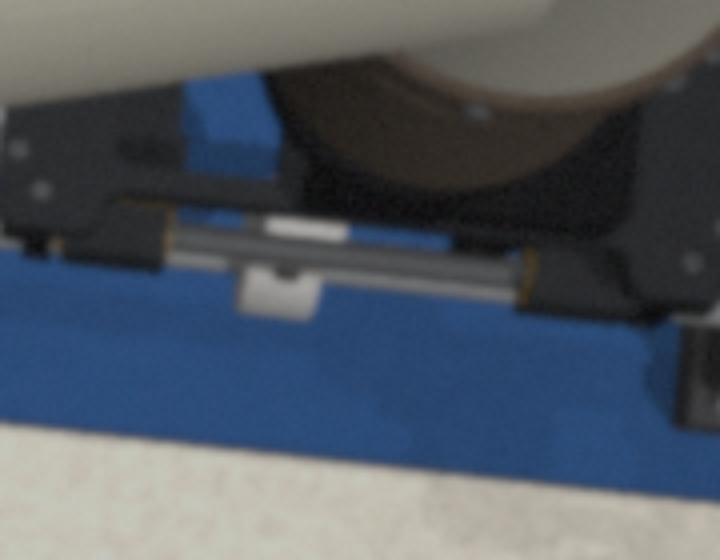

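```bash
python3 -m creep '[[1,-0.003,0.005,0.07,0,0,0],[1,-0.003,0.005,0.12,0,0,0],[1,-0.003,0.005,0.143,0,0,0],[1,-0.003,0.005,0.143,0,0,0],[1,-0.003,0.005,0.143,0,0,0]]'; python3 -c "
from h import *
rel([.5716,-.0689,.140])"
```

```text
time_s: 3.05
tcp_pos: [0.5724, -0.0693, 0.1416]
ee_rot: [[-0.995, 0.097, 0.003], [0.097, 0.995, -0.002], [-0.003, -0.002, -1.0]]
wrist_force: [0.6, -0.2, -0.2]
gripper_width: 1.007
t 3.05 pos [ 0.5724 -0.0693  0.1416] F [ 0.6 -0.2 -0.2] w 1.007
shift mm [0.8 0.3 1.6] rows [0.0026 0.001  0.0055] turn [-0.0006  0.0009 -0.001 ]
```

```bash
python3 -m creep '[[0.4,0,0,0,0,0,0],[0.4,0,0,0,0,0,0],[0.4,0,0,0,0,0,0],[0.4,0,0,0,0,0,0],[0.4,0,0,0,0,0,0]]'; python3 -m creep '[[0,0,0,0,0,0,0],[0,0,0,0,0,0,0],[0,0,0,0,0,0,0],[0,0,0,0,0,0,0],[0,0,0,0,0,0,0]]'
```

```text
time_s: 3.47
tcp_pos: [0.5725, -0.0692, 0.142]
ee_rot: [[-0.995, 0.097, 0.003], [0.097, 0.995, -0.002], [-0.003, -0.002, -1.0]]
wrist_force: [-0.3, 1.1, 0.1]
gripper_width: 0.706
time_s: 3.88
tcp_pos: [0.5725, -0.0692, 0.142]
ee_rot: [[-0.995, 0.097, 0.003], [0.097, 0.995, -0.002], [-0.003, -0.002, -1.0]]
wrist_force: [-0.3, -0.2, -0.1]
gripper_width: 0.326
```

```bash
python3 -m creep '[[0,0,0,0,0,0,0],[0,0,0,0,0,0,0],[0,0,0,0,0,0,0]]';python3 - <<'E'
from h import *
import cv2
b=r.capture("scene")
cv2.imwrite("pics/s3.png",cv2.resize(b[100:250,120:320],None,fx=4,fy=4))
s=r.sense();print(s["gripper_width"],s["tcp_pos"],s["wrist_force"],s["moment"])
E
```

```text
time_s: 4.13
tcp_pos: [0.5724, -0.0694, 0.142]
ee_rot: [[-0.995, 0.097, 0.003], [0.097, 0.995, -0.002], [-0.003, -0.002, -1.0]]
wrist_force: [-0.3, -1.6, 0.3]
gripper_width: 0.293
0.29630940263203426 [ 0.57241969 -0.06936523  0.14193896] [ 0.1452148  -0.49597378  0.12561646] [-0.25808018  0.00632549  0.02593052]
```

View pics/s3.png

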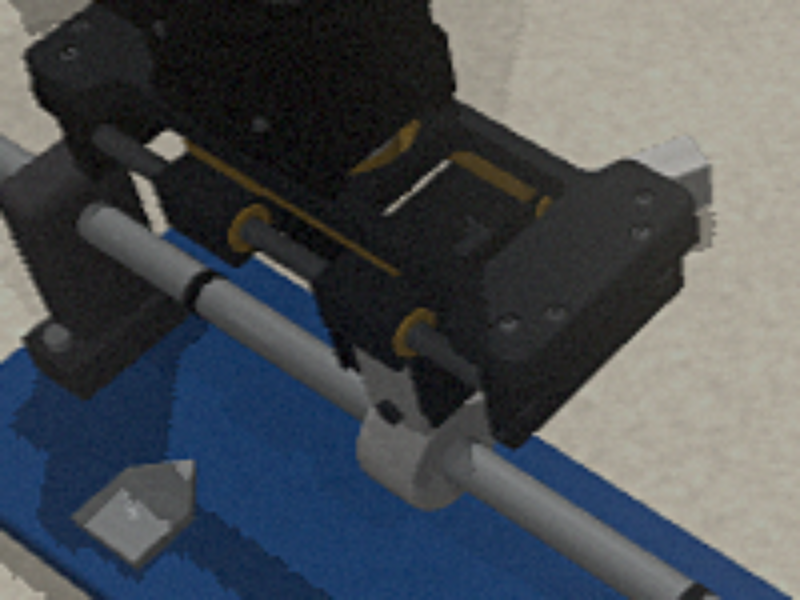

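The grip is good: the opening is 25.8 mm, close to the 26 mm lug. Next I'll measure the band more accurately by taking a darkness profile along the projected shaft in both cameras.

```bash
cat >> h.py <<'E'
import cv2
def band(n,im,off=0,s0=.08,s1=.14,P=np.array([.5724,-.0694,.09])):
    # darkness profile along shaft; P collar centre; s distance toward -U
    g=cv2.cvtColor(im,cv2.COLOR_BGR2GRAY).astype(np.float32)
    m=r.camera_model(n);c=-np.array(m["R"]).T@m["t"]
    S=np.arange(s0,s1,.0002);prof=0
    X=np.cross(U,[0,0,1]);out=[]
    v=c-(P-.11*U);v-=v@U*U;v/=np.linalg.norm(v)   # toward camera, perp to axis
    w=np.cross(U,v)
    for k in (-30,-15,0,15,30):
        d=.008*(np.cos(np.radians(k))*v+np.sin(np.radians(k))*w)
        uv=np.array([pj(n,P-s*U+d+[off,0,0]) for s in S],np.float32)
        q=cv2.remap(g,uv[None,:,0],uv[None,:,1],cv2.INTER_LINEAR)[0]
        b=np.median(q);wt=np.clip(b*.75-q,0,None)
        # central blob
        out.append((round(float((wt*S).sum()/wt.sum()*1000),2),round(float(q.min()),0),round(float(b))))
    return out
E
python3 - <<'E'
from h import *
import glob
for n in("scene","top"):
    im=cv2.imread(f"pics/{n}0.png")
    print(n,band(n,im)); print(n,"round",band(n,im,0,-.135,-.09))
print("scene now",band("scene",r.capture("scene"),0,.085,.135))
E
```

```text
scene [(107.47, 17.0, 74), (107.35, 17.0, 76), (106.97, 18.0, 77), (106.95, 14.0, 75), (106.94, 17.0, 70)]
scene round [(-113.29, 22.0, 75), (-113.51, 27.0, 78), (-113.43, 28.0, 79), (-113.59, 23.0, 77), (-113.32, 19.0, 71)]Traceback (most recent call last):
  File "<stdin>", line 5, in <module>
  File "h.py", line 28, in band
    uv=np.array([pj(n,P-s*U+d+[off,0,0]) for s in S],np.float32)
                 ~~^^^^^^^^^^^^^^^^^^^^^
  File "h.py", line 8, in pj
    m=r.camera_model(n);p=m["mtx"]@(m["R"]@np.asarray(X)+m["t"]);return p[:2]/p[2]
ValueError: time passes only in moves, steps and waits
```

```bash
python3 - <<'E'
s=open("h.py").read()
s=s.replace("from station import r\n","from station import r\nimport functools\nclass _W:pass\n_cm=functools.lru_cache(None)(lambda n:r.camera_model(n))\n",1).replace("r.camera_model(n);","_cm(n);")
open("h.py","w").write(s)
E
python3 - <<'E'
from h import *
a=r.capture("scene");cv2.imwrite("pics/s4.png",a)
for n in("scene","top"):
    im=cv2.imread(f"pics/{n}0.png")
    print(n,band(n,im)); print(n,"round",band(n,im,0,-.135,-.09))
print("scene now",band("scene",a,0,.085,.135))
E
cp pics/s4.png pics/s4b.png
python3 - <<'E'
from h import *
P=np.array([.5724,-.0694,.09])
for n,f in(("scene","pics/s4.png"),("top","pics/top0.png")):
    im=cv2.imread(f);k=8
    x,y=pj(n,P-.11*U).astype(int);x-=40;y-=30
    z=cv2.resize(im[y:y+60,x:x+80],None,fx=k,fy=k,interpolation=cv2.INTER_CUBIC)
    for s in(.10,.105,.11,.115,.12):
        q=(pj(n,P-s*U)-[x,y]+.5)*k; cv2.circle(z,tuple(int(v) for v in q),3,(0,0,255) if s!=.11 else (0,255,0),-1)
    cv2.imwrite(f"pics/b_{n}.png",z)
E
```

```text
scene [(107.47, 17.0, 74), (107.35, 17.0, 76), (106.97, 18.0, 77), (106.95, 14.0, 75), (106.94, 17.0, 70)]
scene round [(-113.29, 22.0, 75), (-113.51, 27.0, 78), (-113.43, 28.0, 79), (-113.59, 23.0, 77), (-113.32, 19.0, 71)]
top [(107.17, 27.0, 83), (107.02, 26.0, 91), (106.99, 27.0, 95), (106.84, 31.0, 94), (106.72, 31.0, 89)]
top round [(-113.99, 28.0, 81), (-113.88, 26.0, 89), (-113.9, 29.0, 96), (-113.8, 29.0, 94), (-113.71, 29.0, 91)]
scene now [(107.33, 1.0, 111), (107.47, 19.0, 103), (107.0, 1.0, 96), (107.09, 14.0, 83), (106.97, 11.0, 71)]
```

View pics/b_scene.png

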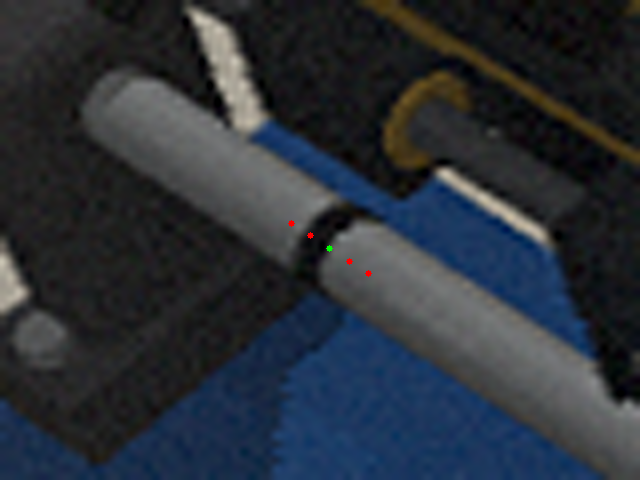

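View pics/b_top.png

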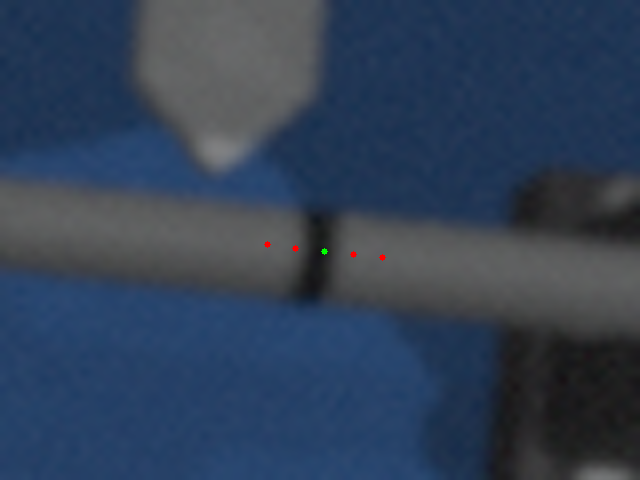

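With the shaft surface modelled, both cameras put the band 107.0 mm from the gripped collar centre. I'll slide about 90 mm and re-measure on the way.

```bash
python3 -c "
from h import *
rel(np.array([.5724,-.0694,.142])-.085*U)"; python3 -m creep '[[0,0,-0.04,0,0,0,0],[0,0,-0.09,0,0,0,0],[0,0,-0.14,0,0,0,0],[0,0,-0.19,0,0,0,0],[0,0,-0.24,0,0,0,0]]'
python3 -c "
from h import *
rel(np.array([.5724,-.0694,.142])-.107*U)"
```

```text
t 4.23 pos [ 0.5725 -0.0693  0.142 ] F [ 0.9 -0.6  0.4] w 0.297
shift mm [ -0.2 -85.1   0.1] rows [-0.0006 -0.2835  0.0004] turn [-0.0006  0.001  -0.0009]
time_s: 4.65
tcp_pos: [0.5656, -0.141, 0.142]
ee_rot: [[-0.995, 0.096, 0.004], [0.096, 0.995, -0.001], [-0.004, -0.001, -1.0]]
wrist_force: [0.5, 2.5, -0.2]
gripper_width: 0.293
t 4.65 pos [ 0.5656 -0.141   0.142 ] F [ 0.5  2.5 -0.2] w 0.293
shift mm [ -0.1 -35.1  -0. ] rows [-0.0005 -0.1171 -0.    ] turn [-0.0002  0.0012 -0.0008]
```

```bash
python3 - <<'E'
from h import *
p=r.sense()['tcp_pos'];P=np.array([p[0],p[1],.09]);print(p)
for n in("scene","top"):
    im=r.capture(n);cv2.imwrite(f"pics/{n}5.png",im);k=8
    try: print(n,band(n,im,0,.026,.05,P))
    except Exception as e: print(e)
    x,y=pj(n,P-.015*U).astype(int);x-=48;y-=36
    z=cv2.resize(im[y:y+72,x:x+96],None,fx=k,fy=k,interpolation=cv2.INTER_CUBIC)
    # predicted collar body rims at +-13 mm, and lug edges
    X=np.cross(U,[0,0,1])
    for s in(-.013,.013):
        for t in np.linspace(0,2*np.pi,60):
            q=(pj(n,P-s*U+.022*(np.cos(t)*X+np.sin(t)*np.array([0,0,1])))-[x,y]+.5)*k
            cv2.circle(z,tuple(int(v) for v in q),1,(0,255,0) if s>0 else (0,255,255),-1)
    cv2.imwrite(f"pics/c_{n}.png",z)
E
```

```text
[ 0.56560854 -0.14095802  0.14196379]
scene [(35.51, 10.0, 87), (35.55, 20.0, 96), (35.31, 15.0, 92), (35.21, 6.0, 80), (34.84, 11.0, 69)]
top [(nan, 65.0, 81), (nan, 61.0, 77), (nan, 58.0, 66), (34.64, 32.0, 77), (35.95, 16.0, 66)]h.py:35: RuntimeWarning: invalid value encountered in scalar divide
  out.append((round(float((wt*S).sum()/wt.sum()*1000),2),round(float(q.min()),0),round(float(b))))
```

View pics/c_scene.png

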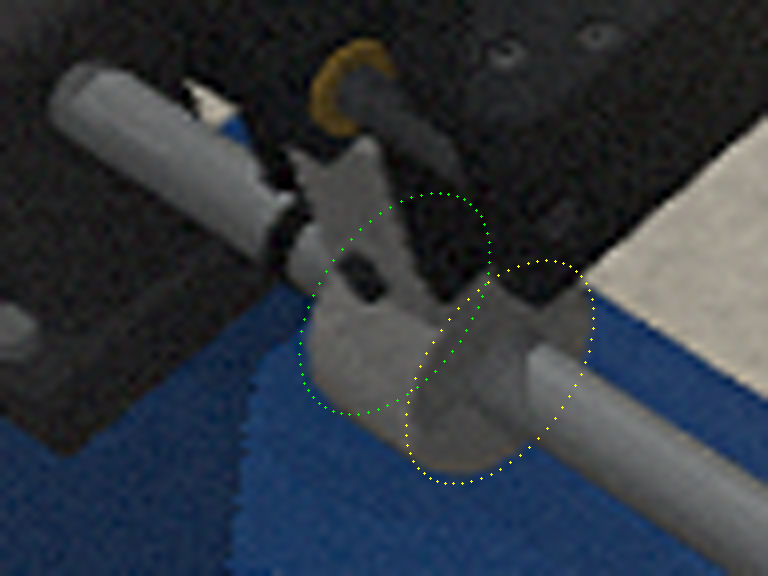

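View pics/c_top.png

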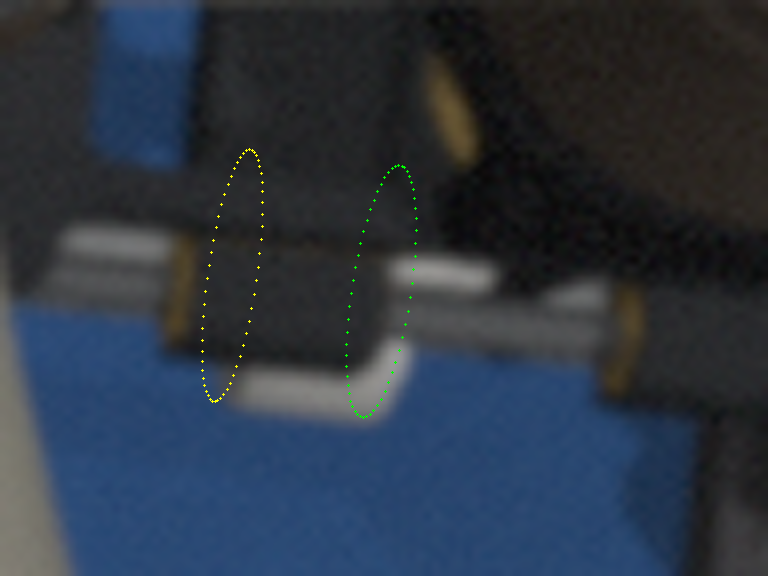

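```bash
python3 - <<'E'
from h import *
P=np.array([.5724,-.0694,.09])
X=np.cross(U,[0,0,1]);Z=np.array([0,0,1.])
for n in("scene","top"):
    im=cv2.imread(f"pics/{n}0.png");k=8
    x,y=pj(n,P+.02*Z).astype(int);x-=40;y-=34
    z=cv2.resize(im[y:y+68,x:x+80],None,fx=k,fy=k,interpolation=cv2.INTER_CUBIC)
    z=cv2.convertScaleAbs(z,alpha=1.6)
    f=lambda Q:tuple(int(v) for v in (pj(n,Q)-[x,y]+.5)*k)
    for s in(-.013,.013):
        for t in np.linspace(0,2*np.pi,60):
            cv2.circle(z,f(P-s*U+.022*(np.cos(t)*X+np.sin(t)*Z)),1,(0,255,0) if s>0 else (0,255,255),-1)
        for a in np.linspace(-.011,.011,12):
            cv2.circle(z,f(P-s*U+a*X+.066*Z),1,(0,0,255),-1)
    for s in np.linspace(-.013,.013,12):
        for a in(-.011,.011):cv2.circle(z,f(P-s*U+a*X+.066*Z),1,(0,0,255),-1)
    cv2.imwrite(f"pics/d_{n}.png",z)
E
```

```text
(no output)
```

View pics/d_scene.png

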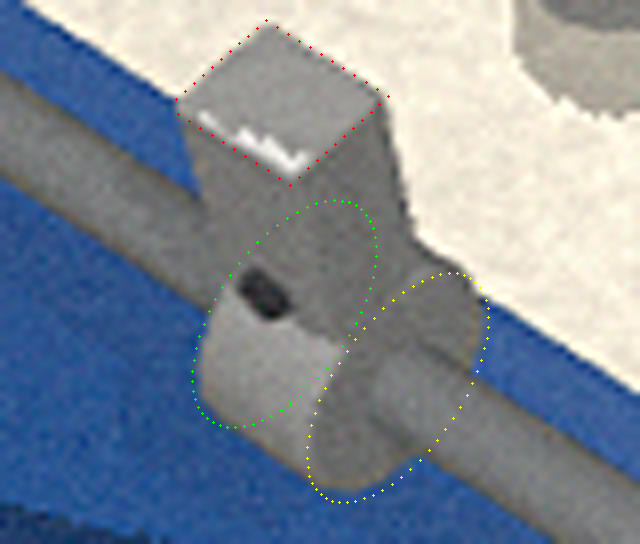

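View pics/d_top.png

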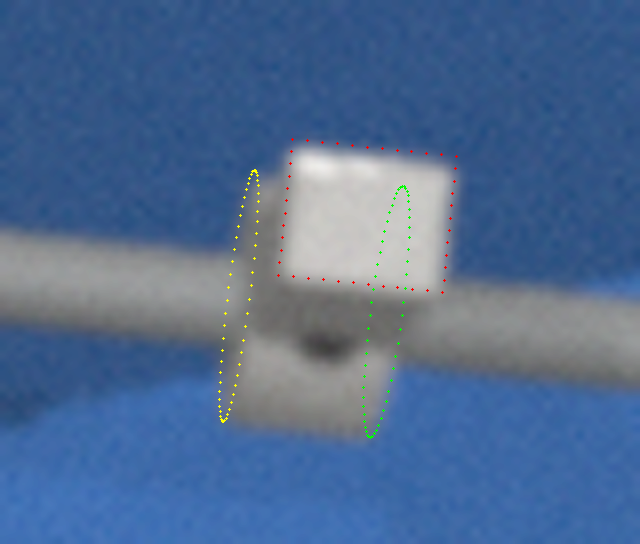

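```bash
python3 - <<'E'
from h import *
rel(np.array([.5724,-.0694,.142])-.107*U)
E
```

```text
t 4.75 pos [ 0.5654 -0.1428  0.1419] F [ 1.  -2.9 -1.3] w 0.295
shift mm [ -0.2 -33.3   0. ] rows [-7.00e-04 -1.11e-01  1.00e-04] turn [-0.0008  0.0011 -0.0015]
```

```bash
python3 - <<'E'
from h import *
P=np.array([.5724,-.0694,.09]);X=np.cross(U,[0,0,1]);Z=np.array([0,0,1.])
S=np.arange(-.03,.03,.0002)
print("X",X)
def edges(n,im,side,ang,rad,h=None):
    g=im[:,:,2].astype(np.float32)
    off=(rad*(np.cos(np.radians(ang))*side+np.sin(np.radians(ang))*Z)) if h is None else h
    uv=np.array([pj(n,P-s*U+off) for s in S],np.float32)
    q=cv2.remap(g,uv[None,:,0],uv[None,:,1],cv2.INTER_CUBIC)[0]
    q=cv2.GaussianBlur(q[None],(0,0),4)[0]
    gr=np.gradient(q);a,b=S[np.argmax(gr)]*1000,S[np.argmin(gr)]*1000
    return round(a,1),round(b,1),"mid",round((a+b)/2,2)
for n,side in(("top",-X),("scene",X)):
    im=cv2.imread(f"pics/{n}0.png")
    for ang in(-15,-5,0,5,15,25,35):print(n,ang,edges(n,im,side,ang,.022))
    for a in(-.008,-.004,0,.004,.008):print(n,"lugtop",a,edges(n,im,side,0,0,a*X+.066*Z))
E
```

```text
X [ 0.99560047 -0.09370004  0.        ]
top -15 (np.float64(-13.6), np.float64(13.6), 'mid', np.float64(-0.0))
top -5 (np.float64(-13.8), np.float64(13.4), 'mid', np.float64(-0.2))
top 0 (np.float64(-14.0), np.float64(13.6), 'mid', np.float64(-0.2))
top 5 (np.float64(-14.2), np.float64(13.4), 'mid', np.float64(-0.4))
top 15 (np.float64(-14.8), np.float64(12.6), 'mid', np.float64(-1.1))
top 25 (np.float64(-15.2), np.float64(13.0), 'mid', np.float64(-1.1))
top 35 (np.float64(-16.0), np.float64(12.8), 'mid', np.float64(-1.6))
top lugtop -0.008 (np.float64(-12.6), np.float64(12.8), 'mid', np.float64(0.1))
top lugtop -0.004 (np.float64(-12.4), np.float64(13.4), 'mid', np.float64(0.5))
top lugtop 0 (np.float64(-19.6), np.float64(12.8), 'mid', np.float64(-3.4))
top lugtop 0.004 (np.float64(-12.4), np.float64(13.2), 'mid', np.float64(0.4))
top lugtop 0.008 (np.float64(-13.2), np.float64(12.8), 'mid', np.float64(-0.2))
scene -15 (np.float64(-22.6), np.float64(-0.4), 'mid', np.float64(-11.5))
scene -5 (np.float64(-15.6), np.float64(9.2), 'mid', np.float64(-3.2))
scene 0 (np.float64(-17.0), np.float64(8.0), 'mid', np.float64(-4.5))
scene 5 (np.float64(-18.8), np.float64(11.6), 'mid', np.float64(-3.6))
scene 15 (np.float64(-25.0), np.float64(11.4), 'mid', np.float64(-6.8))
scene 25 (np.float64(-28.6), np.float64(12.2), 'mid', np.float64(-8.2))
scene 35 (np.float64(-12.8), np.float64(12.2), 'mid', np.float64(-0.3))
scene lugtop -0.008 (np.float64(12.6), np.float64(-16.2), 'mid', np.float64(-1.8))
scene lugtop -0.004 (np.float64(12.8), np.float64(-20.2), 'mid', np.float64(-3.7))
scene lugtop 0 (np.float64(12.8), np.float64(-25.4), 'mid', np.float64(-6.3))
scene lugtop 0.004 (np.float64(12.8), np.float64(15.4), 'mid', np.float64(14.1))
scene lugtop 0.008 (np.float64(-12.0), np.float64(0.4), 'mid', np.float64(-5.8))
```

In the first picture the collar body and lug centre on the TCP-based estimate to about 0.2 mm, so 107 mm stands and 33.3 mm is left.

```bash
python3 -m creep '[[0,0,-0.03,0,0,0,0],[0,0,-0.07,0,0,0,0],[0,-0.001,-0.095,0,0,0,0],[0,-0.001,-0.108,0,0,0,0],[0,-0.001,-0.111,0,0,0,0]]'
python3 -m creep '[[0,0,0,0,0,0,0],[0,0,0,0,0,0,0]]'
python3 -c "
from h import *
rel(np.array([.5724,-.0694,.142])-.107*U)"
```

```text
time_s: 5.17
tcp_pos: [0.5623, -0.1765, 0.142]
ee_rot: [[-0.995, 0.099, 0.003], [0.099, 0.995, -0.003], [-0.003, -0.002, -1.0]]
wrist_force: [0.2, 2.4, 0.5]
gripper_width: 0.295
time_s: 5.33
tcp_pos: [0.5622, -0.1766, 0.142]
ee_rot: [[-0.995, 0.099, 0.003], [0.099, 0.995, -0.003], [-0.003, -0.003, -1.0]]
wrist_force: [-0.1, 1.1, -0.3]
gripper_width: 0.299
t 5.33 pos [ 0.5622 -0.1766  0.142 ] F [-0.1  1.1 -0.3] w 0.299
shift mm [-0.1  0.7 -0. ] rows [-0.0003  0.0024 -0.0001] turn [-0.0009  0.001  -0.0016]
```

```bash
python3 -m creep '[[0,0,0.002,0,0,0,0],[0,0,0.002,0,0,0,0],[0,0,0.002,0,0,0,0],[0,0,0.002,0,0,0,0]]'
python3 - <<'E'
from h import *
rel(np.array([.5724,-.0694,.142])-.107*U)
B=np.array([.5724,-.0694,.09])-.107*U
X=np.cross(U,[0,0,1]);Z=np.array([0,0,1.])
for n in("scene","top"):
    im=r.capture(n);k=8;P=B
    x,y=pj(n,P+.01*Z).astype(int);x-=48;y-=36
    z=cv2.resize(im[y:y+72,x:x+96],None,fx=k,fy=k,interpolation=cv2.INTER_CUBIC)
    z=cv2.convertScaleAbs(z,alpha=1.6)
    f=lambda Q:tuple(int(v) for v in (pj(n,Q)-[x,y]+.5)*k)
    for s in(-.013,.013):
        for t in np.linspace(0,2*np.pi,60):
            cv2.circle(z,f(P-s*U+.022*(np.cos(t)*X+np.sin(t)*Z)),1,(0,255,0) if s>0 else (0,255,255),-1)
    cv2.imwrite(f"pics/e_{n}.png",z)
rel(B+.052*Z)
E
```

```text
time_s: 5.67
tcp_pos: [0.5623, -0.1764, 0.142]
ee_rot: [[-0.995, 0.099, 0.003], [0.099, 0.995, -0.004], [-0.003, -0.003, -1.0]]
wrist_force: [-0.4, -2.7, -0.5]
gripper_width: 0.298
t 5.67 pos [ 0.5623 -0.1764  0.142 ] F [-0.4 -2.7 -0.5] w 0.298
shift mm [-0.1  0.5 -0. ] rows [-0.0002  0.0015 -0.0001] turn [-0.0011  0.001  -0.0015]
t 5.77 pos [ 0.5623 -0.1763  0.142 ] F [ 0.6 -3.2 -1.1] w 0.301
shift mm [-0.1  0.4 -0. ] rows [-0.0002  0.0012 -0.0001] turn [-0.001   0.001  -0.0016]
```

View pics/e_scene.png

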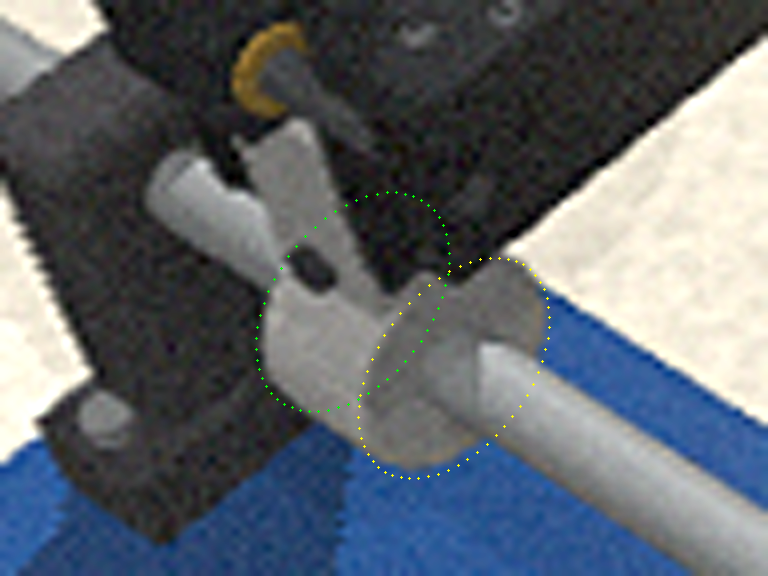

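View pics/e_top.png

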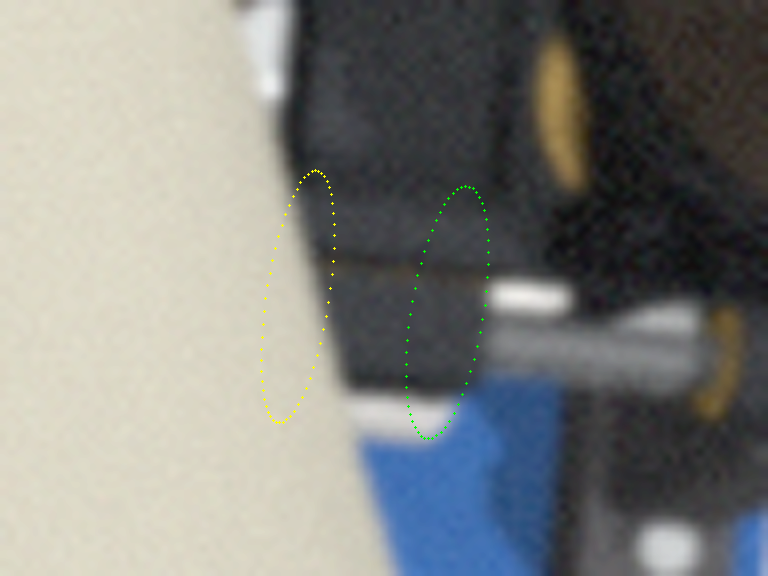

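The collar is seated over the predicted band position, within about 0.4 mm by TCP, and the scene overlay agrees. Now I'll let go.

```bash
python3 -m creep '[[0.5,0,0,0,0,0,0],[1,0,0,0,0,0,0],[1,0,0,0,0,0,0],[1,0,0,0,0,0,0],[1,0,0,0,0,0,0]]'; python3 -m creep '[[1,0,0,0,0,0,0],[1,0,0,0,0,0,0],[1,0,0,0,0,0,0],[1,0,0,0,0,0,0],[1,0,0,0,0,0,0]]'
```

```text
time_s: 6.18
tcp_pos: [0.5623, -0.1761, 0.142]
ee_rot: [[-0.995, 0.099, 0.003], [0.099, 0.995, -0.003], [-0.003, -0.003, -1.0]]
wrist_force: [-0.3, 0.3, 0.2]
gripper_width: 0.592
time_s: 6.6
tcp_pos: [0.5623, -0.1761, 0.142]
ee_rot: [[-0.995, 0.099, 0.003], [0.099, 0.995, -0.003], [-0.003, -0.003, -1.0]]
wrist_force: [-0.5, -0.1, -0.5]
gripper_width: 0.953
```

Rise straight up.

```bash
python3 -m creep '[[1,0,0,-0.06,0,0,0],[1,0,0,-0.15,0,0,0],[1,0,0,-0.25,0,0,0],[1,0,0,-0.33,0,0,0],[1,0,0,-0.33,0,0,0]]'; python3 -m creep '[[1,0.12,-0.05,0,0,0,0],[1,0.24,-0.1,0,0,0,0],[1,0.36,-0.15,0,0,0,0],[1,0.45,-0.2,0,0,0,0],[1,0.45,-0.2,0,0,0,0]]'; python3 - <<'E'
from h import *
a=r.capture("top");b=r.capture("scene")
cv2.imwrite("pics/top9.png",a);cv2.imwrite("pics/scene9.png",b)
P=np.array([.5724,-.0694,.09])-.107*U
X=np.cross(U,[0,0,1]);Z=np.array([0,0,1.]);o=[]
for n,im in(("scene",b),("top",a)):
    k=6;x,y=pj(n,P+.01*Z).astype(int);x-=32;y-=36
    x=max(x,0);z=cv2.resize(im[y:y+72,x:x+64],None,fx=k,fy=k,interpolation=cv2.INTER_CUBIC)
    z=cv2.convertScaleAbs(z,alpha=1.4)
    f=lambda Q:tuple(int(v) for v in (pj(n,Q)-[x,y]+.5)*k)
    for s in(-.013,.013):
        for t in np.linspace(0,2*np.pi,60):
            cv2.circle(z,f(P-s*U+.022*(np.cos(t)*X+np.sin(t)*Z)),1,(0,255,0) if s>0 else (0,255,255),-1)
        for q in np.linspace(-.011,.011,12):cv2.circle(z,f(P-s*U+q*X+.066*Z),1,(0,0,255),-1)
    o.append(z)
cv2.imwrite("pics/f.png",np.hstack(o))
print(r.sense()["time_s"],r.sense()["tcp_pos"],r.sense()["gripper_width"])
E
```

```text
time_s: 7.02
tcp_pos: [0.5649, -0.1765, 0.2473]
ee_rot: [[-0.995, 0.098, 0.014], [0.098, 0.995, -0.006], [-0.015, -0.004, -1.0]]
wrist_force: [0.8, -0.4, 0.8]
gripper_width: 1.001
time_s: 7.43
tcp_pos: [0.4195, -0.2237, 0.2455]
ee_rot: [[-0.995, 0.101, 0.012], [0.101, 0.995, -0.005], [-0.013, -0.004, -1.0]]
wrist_force: [-0.4, -0.7, -0.7]
gripper_width: 0.997
7.5333 [ 0.42376113 -0.22342584  0.24597462] 1.004866136526194
```

View pics/f.png

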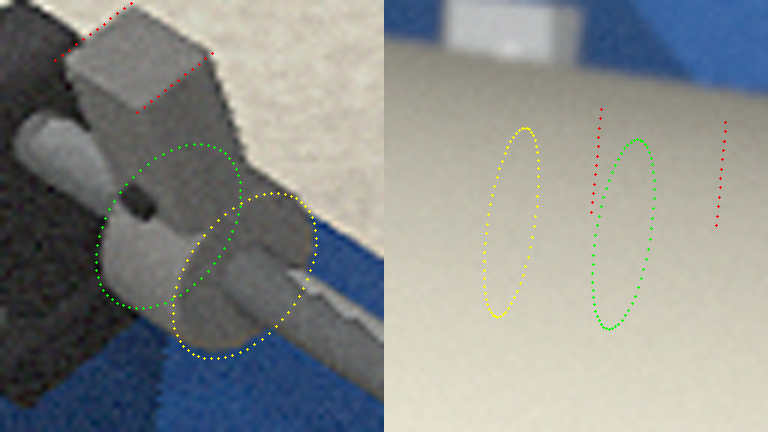

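View pics/scene9.png

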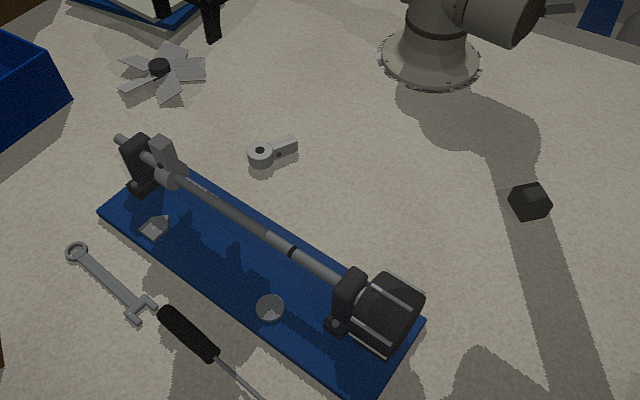

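View pics/top9.png

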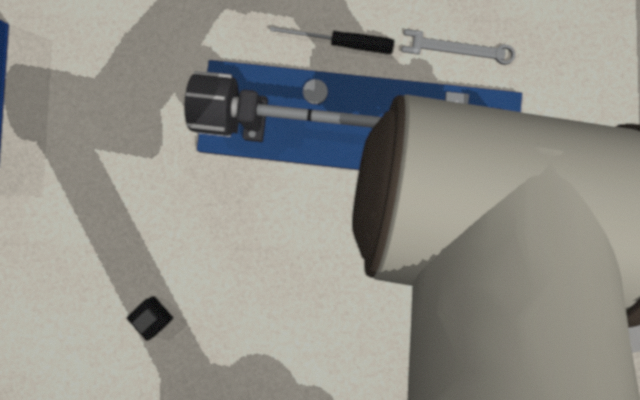

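The scene view shows the collar on the arrow side and the spare unmoved at (272,150). The arm blocks the top view, so I'll move it aside for an independent check.

```bash
python3 -m creep '[[1,0.07,-0.12,0,0,0,0],[1,0.14,-0.24,0,0,0,0],[1,0.21,-0.36,0,0,0,0],[1,0.28,-0.48,0,0,0,0],[1,0.35,-0.6,0,0,0,0]]'; python3 -m creep '[[1,0.07,-0.12,0,0,0,0],[1,0.14,-0.24,0,0,0,0],[1,0.21,-0.36,0,0,0,0],[1,0.28,-0.48,0,0,0,0],[1,0.35,-0.6,0,0,0,0]]';python3 - <<'E'
from h import *
a=r.capture("top");b=r.capture("scene")
cv2.imwrite("pics/top10.png",a)
P=np.array([.5724,-.0694,.09])-.107*U
X=np.cross(U,[0,0,1]);Z=np.array([0,0,1.]);o=[]
for n,im in(("scene",b),("top",a)):
    k=6;x,y=pj(n,P+.01*Z).astype(int);x-=32;y-=36
    z=cv2.resize(im[y:y+72,x:x+64],None,fx=k,fy=k,interpolation=cv2.INTER_CUBIC)
    z=cv2.convertScaleAbs(z,alpha=1.4)
    f=lambda Q:tuple(int(v) for v in (pj(n,Q)-[x,y]+.5)*k)
    for s in(-.013,.013):
        for t in np.linspace(0,2*np.pi,60):
            cv2.circle(z,f(P-s*U+.022*(np.cos(t)*X+np.sin(t)*Z)),1,(0,255,0) if s>0 else (0,255,255),-1)
        for q in np.linspace(-.011,.011,12):cv2.circle(z,f(P-s*U+q*X+.066*Z),1,(0,0,255),-1)
    o.append(z)
cv2.imwrite("pics/g.png",np.hstack(o))
S=np.arange(-.03,.03,.0002);g=a[:,:,2].astype(np.float32)
for nm,off in [("body%d"%q,.022*(-np.cos(np.radians(q))*X+np.sin(np.radians(q))*Z)) for q in(-15,-5,0,5)]+[("lug",q*X+.066*Z) for q in(-.008,-.004,.004,.008)]:
    uv=np.array([pj("top",P-s*U+off) for s in S],np.float32)
    q=cv2.GaussianBlur(cv2.remap(g,uv[None,:,0],uv[None,:,1],cv2.INTER_CUBIC),(0,0),4)[0]
    gr=np.gradient(q);print(nm,S[np.argmax(gr)]*1e3,S[np.argmin(gr)]*1e3)
print(r.sense()["time_s"],r.sense()["tcp_pos"])
E
```

```text
time_s: 7.95
tcp_pos: [0.302, -0.3929, 0.245]
ee_rot: [[-0.995, 0.097, 0.016], [0.097, 0.995, -0.006], [-0.016, -0.005, -1.0]]
wrist_force: [1.2, 0.5, -0.3]
gripper_width: 1.0
time_s: 8.37
tcp_pos: [0.1803, -0.5629, 0.2436]
ee_rot: [[-0.995, 0.096, 0.016], [0.096, 0.995, -0.006], [-0.016, -0.005, -1.0]]
wrist_force: [0.8, -0.7, -0.4]
gripper_width: 0.995
body-15 -10.600000000000117 15.799999999999724
body-5 -11.60000000000011 14.79999999999973
body0 -12.000000000000108 14.199999999999733
body5 -12.400000000000105 13.799999999999736
lug -13.000000000000101 12.399999999999745
lug -13.000000000000101 12.599999999999744
lug -12.800000000000104 12.799999999999741
lug -13.600000000000097 12.599999999999744
8.4667 [ 0.17833819 -0.56512881  0.24245428]
```

View pics/g.png

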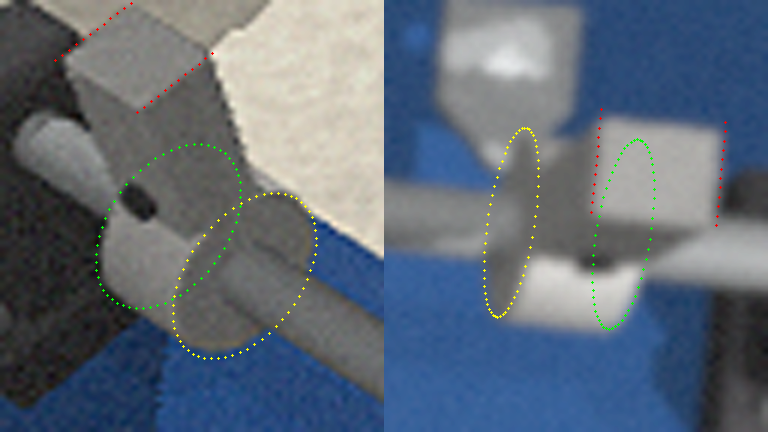

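View pics/top10.png

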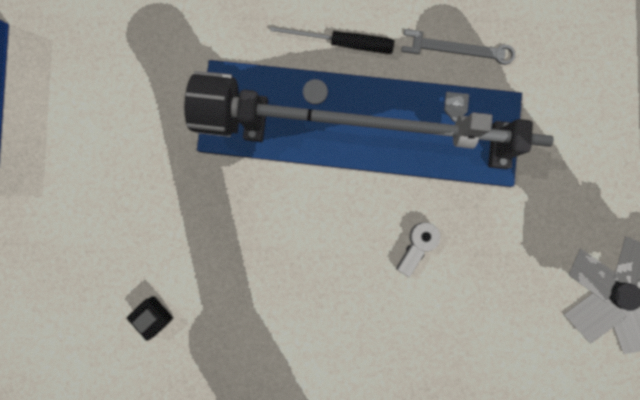

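```bash
python3 -m creep '[[1,0,0,0,0,0,0],[1,0,0,0,0,0,0],[1,0,0,0,0,0,0]]'; python3 -c "
from station import r
print(r.finish_job())"
```

```text
time_s: 8.72
tcp_pos: [0.1793, -0.5648, 0.2419]
ee_rot: [[-0.995, 0.101, 0.014], [0.101, 0.995, -0.005], [-0.014, -0.004, -1.0]]
wrist_force: [-0.9, -0.2, 0.1]
gripper_width: 1.001
the job is handed in; nothing more can be done
None
```

The collar is on the arrow-plate mark and released, and the job was handed in at 8.7 s. I gripped it by its lug with the jaws along the shaft, slid it about 107 mm, stopped over the band, let go, and moved the arm well clear.

**While still held:** after a small correction back for overshoot, the TCP was 0.4 mm from the measured band position. Both cameras put the band at the same spot to within about 0.3 mm.

**After letting go:** in the top view, the lug sits within about 0.5 mm of the mark. The round body's edges read less consistently, up to 2.6 mm off towards the bearing block (0.7 to 1.6 mm on most lines). I took that as edge-reading error from shading and left the collar where it was.

**Scene-camera check:** in this view one edge of the lug top did not line up with its predicted outline, by about 2.5 pixels. The other edge and the body did line up.

**Spare collar and forces:** the spare shows at the same place in the pictures before and after. The highest wrist force I read was about 3.5 N.

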